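# Switch on the bench supply with the orange locking bat

### The arm

A 6-joint arm with a two-finger parallel gripper is mounted at the origin on the work surface. World frame = base frame: x ahead of the robot, y to its left, z up, the work surface at z = 0. Lengths are in m, angles in rad, forces in N, time in s.
With the tool pointing down it reaches from about 0.325 to 0.775 m from the base axis. Payload 5.5 kg.
Tool frame: the origin (TCP) lies on the centre line of the jaws, within the pads' length; the fingertips stand 17 mm ahead of it and the grasp point (between the pads) lies 2 mm behind it; y points along the fingers, z is the direction in which the jaws open and shut, and the axes are right-handed (so a half turn about y gives the same grasp; the last joint's range is limited). The gripper opens to 88 mm and grips with 3 to 60 N. Pads are 20 mm wide; open, the fingers measure 115 mm over their backs; the gripper's body (75 mm by 178 mm) begins 61 mm behind the grasp point.
Start: joints at [1.246, 0.091, 1.231, -0, 1.82, -0.057], TCP at [0.159, 0.579, 0.24] pointing down, gripper open.
Joint ranges: [-2.87, 2.87], [-0.86, 2.18], [0.17, 2.46], [-1.51, 4.65], [0.06, 2.69], [-2.65, 2.65]. Speed limits (rad/s): [2.57, 2.57, 3.01, 3.14, 3.14, 3.14].

### API

Orientations are given as a rotation vector (axis times angle).
In Python, from workcell import ctrl gives the robot as it stands.
- The arm moves only by the tool play_rows, never from a script. Its argument "moves" is text: rows parted by semicolons, each of 7 numbers parted by spaces: the shift along the tool's x, y, z in units of 30 mm (1.0 is 30 mm), then the turn, a rotation vector about the tool's x, y, z in units of 5 degrees (1.0 is 5 degrees), then the finger opening in mm, from 0 to 87.8. In form: dx dy dz ax ay az jaw; .... A call has 1 to 12 rows; each row is the pose to reach, as a shift and turn from the pose measured when the call began, along the tool's axes at that moment; what a row does not reach only later rows make up. A row lasts 1/12 s, in which the tool goes at most 41.7 mm and 7.16 degrees, less where a joint would pass 70% of its speed; a pose out of reach is approached as far as the arm can. A call with a gripper value outside its range is refused whole. The fingers move at their own pace and stop on an object; "grip_force" is the grip in N (left out, the last holds). Time passes only in rows, so rows that repeat a pose let the fingers close. It gives the time, the measured TCP pose, the force and the opening at its end, in the units of the state.
- ctrl.state(): the state, without advancing time (a new reading comes with each control period).
- ctrl.snapshot(name): name is "side" or "top"; returns a dict with "color" (400x640x3 uint8, red, green, blue), "fov_y" (degrees; the focal length in pixels is half the picture's height over the tangent of half this angle, whatever the lens; pixels are square), "cx", "cy" (the principal point, pixels), "k1" (the pictures are not rectified: a ray, as slopes to the right and down, at radius r is drawn at 1 + k1 r^2 times it, then the intrinsics apply), "view" (4x4, takes a point from world to camera coordinates). Camera axes: x right, y down, z forward; pixel columns grow to the right and rows downward; lengths in m; the calibration is good to about 2 mm. A picture is of the moment at which its call begins. There is no depth.
- ctrl.hand_in(): hands the job in, once; it reports no verdict.
The state is a dict: "time_s": time; "joints": joint angles; "joint_velocities": joint speeds; "joint_efforts": joint torques, N m; "position": TCP position; "orientation": TCP orientation; "ft_force": force on the tool from outside, world axes, zero at the start; "ft_torque": the same for the moment, N m; "finger_gap": finger opening in m.
Only numpy, scipy, OpenCV 4.12 (cv2) and the standard library are available. Lean on these libraries where they do the work, as an engineer would, in place of code of your own. Each camera call takes 0.05 s, during which the arm holds its last target.

### The job

On the model maker's bench stand two supply boxes with locking toggles; switch on the one with the orange bat: pull the bat outward along its own length to free it from its lock, flip it over from the red-marked side to the green-marked side, and let it go so that it drops fully home in the lock there. Leave the blue bat switched off and do not knock over or shove away the white glue bottle.

Things in the scene. Friction and masses are not known exactly. Their poses are not given: they have to be found in the camera images.
- orange_box: Grey fixed supply box, 110 (x) x 90 (y) x 50 mm high, with the ORANGE locking bat on top. Origin: centre of its underside on the bench; z up; x points from the red bar (off side) to the green bar (on side) on its top. The bat swings in the box's x-z plane about a hinge along box y, 30 mm above the origin: leaning 30 deg to -x when off, 30 deg to +x when on. Steel gate under the bat: to 75 mm high
- orange_grip (a point): centre of the bat's orange grip, a rounded block 18 mm (in the swing plane) x 24 mm (along box y) x 34 mm (along the bat); 83 mm from the hinge when seated. z points outward along the bat, y along the hinge (box y). Pinch it from above across the faces 24 mm apart, fingers closing along box y; with the gripper kept upright the grip pivots between the pads as it swings
- orange_swing (a joint): swing of the orange bat, rad: 0 = off (leaning to box -x), 0.52 upright, 1.047 = on (leaning to +x), hard stops at both. Seated in a lock it has about 0.1 rad of play; a ridge blocks it from about 0.1 to 0.95 unless the bat is pulled out about 8 mm. Light friction only
- orange_pull (a joint): pull of the orange bat outward along its own length, m: 0 = seated, 0.014 = end stop; 11 mm is a good pull. Spring-loaded inward: 2.4 N when seated, 6.8 N at 11 mm. When let go beyond the ridge it springs back to 0; let go over the ridge it rests on top at about 0.006 to 0.007
- blue_swing (a joint): swing of the BLUE bat on the other box (same shape and size, at the other side of the bench), rad: 0 = off, 1.047 = on. Bystander: stays off
- glue_bottle: white glue bottle with yellow cap, 52 mm diameter, 130 mm high, standing loose between the boxes, nearer to the robot; origin: centre of its underside, z up. Bystander

How it is judged:
By the outcome, as a careful person would: the job done as asked, in the order asked, and still so for the second after the job is handed in, with the robot touching nothing.
It also fails if it takes over 34 s, if anything falls off the work surface, if the arm or the gripper's body presses on something with over 40 N, if the wrist force passes 120 N, or if a joint passes its speed limit or range.

## Working session

There is one attempt and no reset: what is moved stays moved. The work goes in short steps, Python scripts to look and compute and a tool call to move; the robot and the scene stay as the last step left them, time stands still between calls to the robot, and variables do not carry over. Pictures are saved under pics/ and viewed, and the job is handed in when it is done.

Besides the shell and the picture viewer there is one more tool, called after "Emit:" in YAML: its name, and indented under it one key for each argument. play_rows: Moves the arm, as the interface text tells. Its arguments: {"type":"object","properties":{"moves":{"type":"string"},"grip_force":{"type":"number"}},"required":["moves"]}

```bash
mkdir -p pics; python3 - <<'E'
from workcell import ctrl
import cv2
for n in("side","top"):
    s=ctrl.snapshot(n); cv2.imwrite(f"pics/{n}0.png",s["color"][:,:,::-1])
    print(n,s["fov_y"],s["cx"],s["cy"],s["k1"],s["view"].tolist() if hasattr(s["view"],'tolist') else s["view"])
print(ctrl.state())
E
```

```text
side 54.56060474039793 319.4407824001852 204.37588326363374 -0.07599712338736557 [[-0.9733910973254052, -0.2282346725217817, -0.020462304526090585, 0.466569420593869], [-0.09914124570821847, 0.4999593690176354, -0.8603555327484741, 0.13798834319593412], [0.206593284128662, -0.8354337577512432, -0.50928346857381, 0.583902580900051], [0.0, 0.0, 0.0, 1.0]]
top 46.2771027905049 313.6403634345265 205.4874979373842 -0.12911883232561766 [[0.004291962739379841, -0.9999907781036496, -0.0001508757816565194, -0.011986818902222494], [-0.9965390065667333, -0.0042646223584823445, -0.08301699456814805, 0.4819392501659235], [0.08301558556579697, 0.000506659448988799, -0.9965481201875654, 0.8476899551049834], [0.0, 0.0, 0.0, 1.0]]
{'time_s': 0.1, 'joints': array([ 1.24624499e+00,  9.17766349e-02,  1.23177086e+00, -3.87998185e-05,
        1.81981773e+00, -5.67136426e-02]), 'joint_velocities': array([-0.00039284, -0.00156474, -0.00315104, -0.00081547,  0.00019369,
       -0.00068151]), 'joint_efforts': array([ 2.36614404e-03, -4.47859311e+01, -4.07569134e+01,  7.00338464e-02,
        2.84947513e-02, -1.32352966e-04]), 'position': array([0.15873103, 0.57836721, 0.23862105]), 'orientation': array([-1.56230074,  0.21053887, -0.21006804]), 'ft_force': array([ 0.21912369,  0.45342171, -0.53971837]), 'ft_torque': array([-0.05840789, -0.01846512, -0.01122079]), 'finger_gap': 0.08799929402828474}
```

View pics/side0.png

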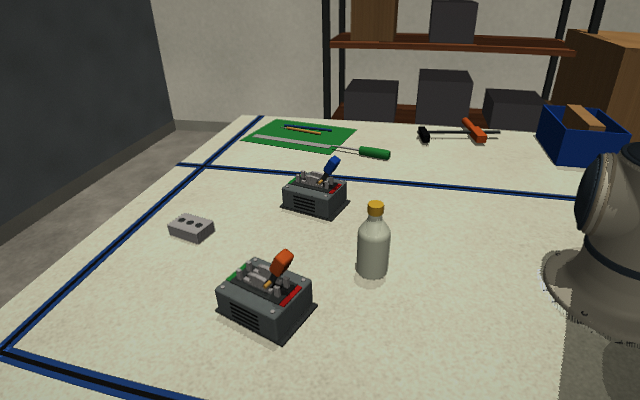

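View pics/top0.png

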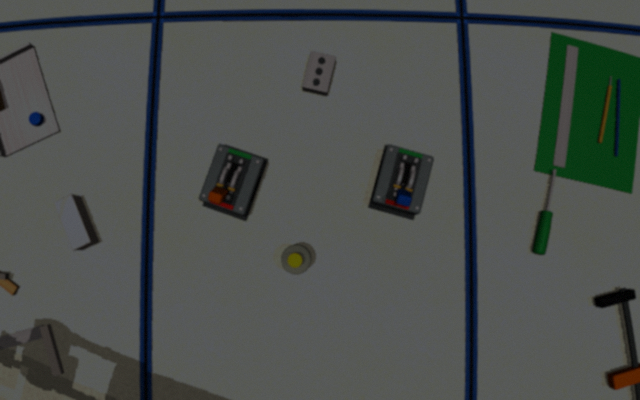

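The side view shows the orange box around (265,300), the blue box around (315,195) and the bottle at (373,240). In the top view the orange box is around (233,182), the blue box around (402,180) and the bottle at (296,258). I'll zoom in to get precise corners.

```bash
python3 - <<'E'
import cv2,numpy as np
a=cv2.imread("pics/top0.png")[135:230,190:280]; a=cv2.convertScaleAbs(a,alpha=2.2)
cv2.imwrite("pics/topc.png",cv2.resize(a,None,fx=6,fy=6,interpolation=cv2.INTER_CUBIC))
a=cv2.imread("pics/side0.png")[240:350,205:325]
cv2.imwrite("pics/sidec.png",cv2.resize(a,None,fx=5,fy=5,interpolation=cv2.INTER_CUBIC))
E
```

```text
(no output)
```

View pics/topc.png

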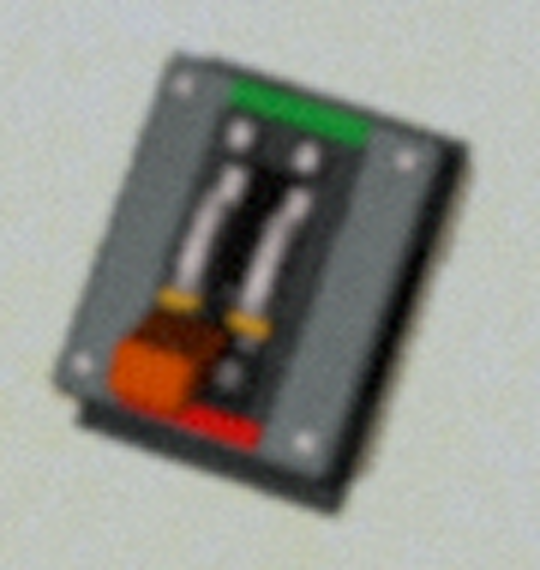

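View pics/sidec.png

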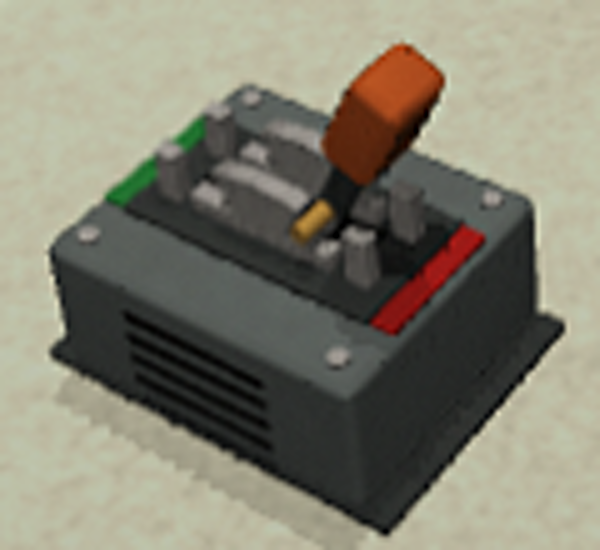

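```bash
cat > h.py <<'E'
import numpy as np
from scipy.optimize import least_squares
from workcell import ctrl
def proj(s,P):
    P=np.atleast_2d(P); V=np.array(s["view"]); c=P@V[:3,:3].T+V[:3,3]
    u=c[:,:2]/c[:,2:]; r2=(u**2).sum(1,keepdims=True); u=u*(1+s["k1"]*r2)
    f=200/np.tan(np.radians(s["fov_y"]/2)); return u*f+[s["cx"],s["cy"]]
def box2w(p,q):
    x,y,t=p; q=np.atleast_2d(q); c,s=np.cos(t),np.sin(t)
    return np.c_[x+c*q[:,0]-s*q[:,1],y+s*q[:,0]+c*q[:,1],q[:,2]]
E
python3 - <<'E'
from h import *
import cv2
S={n:ctrl.snapshot(n) for n in("top","side")}
# order: green+y, green-y, red+y, red-y
T=np.array([(183,85),(405,160),(83,362),(304,441)])/6+[190-.4,135-.4]
D=np.array([(88,235),(252,97),(338,357),(492,199)])/5+[205-.4,240-.4]
sg=np.array([(1,1),(1,-1),(-1,1),(-1,-1)])
def res(p,use=("top","side")):
    Q=box2w(p[:3],np.c_[sg*[p[3],p[4]],np.full(4,.051)])
    r=[]
    if "top" in use:r.append(proj(S["top"],Q)-T)
    if "side" in use:r.append(proj(S["side"],Q)-D)
    return np.concatenate(r).ravel()
for u in(("top",),("side",),("top","side")):
    o=least_squares(res,[.55,.15,-.3,.045,.035],args=(u,)); print(u,o.x.round(4),np.degrees(o.x[2]),abs(o.fun).max())
p=o.x[:3]; np.save("pose.npy",p)
L=.083; g=box2w(p,[[-L*.5,0,.03+L*.866]]);print("grip",g)
# verify overlay: grip block corners
import itertools
a=np.array([-.5,0,.866]); b=np.array([.866,0,.5])
C=[np.array([0,0,.03])+a*(L+k*.017)+b*i*.009+np.array([0,j*.012,0]) for i,j,k in itertools.product((-1,1),repeat=3)]
for n,(x0,y0,w,h,f) in dict(top=(190,135,90,95,6),side=(205,240,120,110,5)).items():
    im=np.ascontiguousarray(S[n]["color"][:,:,::-1][y0:y0+h,x0:x0+w]); im=cv2.convertScaleAbs(im,alpha=2 if n=="top" else 1)
    im=cv2.resize(im,None,fx=f,fy=f,interpolation=cv2.INTER_CUBIC)
    box=[(i*.055,j*.045,.05) for i in(-1,1) for j in(-1,1)]
    for q,col in((C,(255,255,0)),(box,(0,255,255))):
        for u in (proj(S[n],box2w(p,q))-[x0,y0]+.5)*f: cv2.circle(im,tuple(int(v) for v in u),4,col,1)
    cv2.imwrite(f"pics/ov_{n}.png",im)
# bottle cap approx & current rotation
from scipy.spatial.transform import Rotation as R
st=ctrl.state(); print(R.from_rotvec(st["orientation"]).as_matrix().round(3))
E
```

```text
('top',) [ 0.5283  0.141  -0.3279  0.0447  0.0358] -18.79006151866403 0.1568988307675454
('side',) [ 0.5282  0.1404 -0.3296  0.0449  0.036 ] -18.88573873178924 0.15830375601757396
('top', 'side') [ 0.5282  0.1407 -0.3288  0.0448  0.0359] -18.839486513554835 0.3361324806372181
grip [[0.48889277 0.15408422 0.101878  ]]
[[ 0.964 -0.     0.265]
 [-0.265 -0.001  0.964]
 [-0.    -1.    -0.001]]
```

View pics/ov_top.png

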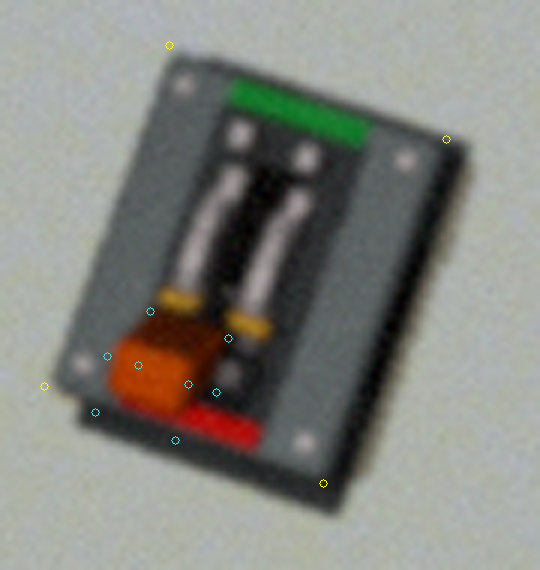

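View pics/ov_side.png

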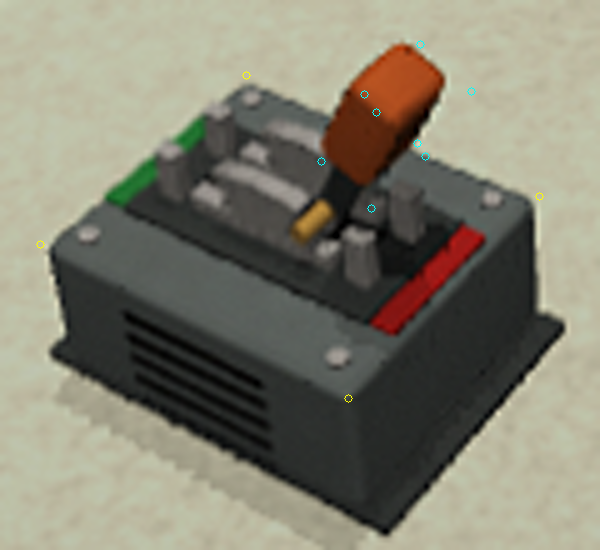

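```bash
python3 - <<'E'
from h import *
import cv2
S={n:ctrl.snapshot(n) for n in("top","side")}
p=np.load("pose.npy")
def corners(sw,pull=0,dy=0,L=.083):
    t=sw-np.pi/6; a=np.array([np.sin(t),0,np.cos(t)]); b=np.array([np.cos(t),0,-np.sin(t)])
    o=np.array([0,dy,.03])
    f=lambda k:[o+a*(L+pull+k*.017)+b*i*.009+np.array([0,j*.012,0]) for i,j in((-1,-1),(-1,1),(1,1),(1,-1))]
    return f(1),f(-1)
for n,(x0,y0,w,h,f) in dict(top=(200,175,40,40,7),side=(255,240,50,50,8)).items():
    tiles=[]
    for sw in(0,.06,.12):
        im=np.ascontiguousarray(S[n]["color"][:,:,::-1][y0:y0+h,x0:x0+w]); im=cv2.convertScaleAbs(im,alpha=2 if n=="top" else 1)
        im=cv2.resize(im,None,fx=f,fy=f,interpolation=cv2.INTER_CUBIC)
        for q,col in zip(corners(sw),((255,255,0),(0,255,0))):
            u=((proj(S[n],box2w(p,q))-[x0,y0]+.5)*f).astype(np.int32); cv2.polylines(im,[u],True,col,1)
        tiles.append(im)
    im=np.hstack(tiles); cv2.imwrite(f"pics/fit_{n}.png",cv2.resize(im,None,fx=min(1,800/im.shape[1]),fy=min(1,800/im.shape[1])))
E
```

```text
(no output)
```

View pics/fit_top.png

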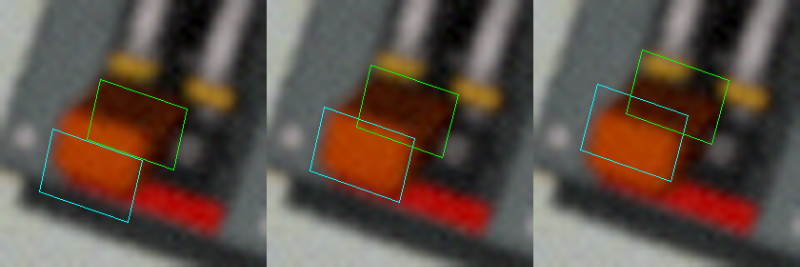

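View pics/fit_side.png

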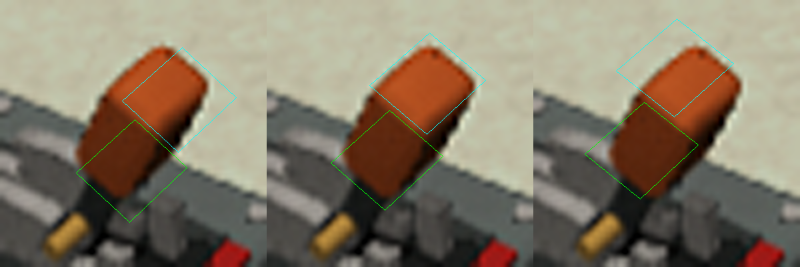

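```bash
cat >> h.py <<'E'
from scipy.spatial.transform import Rotation as R
def bat(sw,pull):  # world grasp->TCP target
    p=np.load("pose.npy"); t=sw-np.pi/6; l=.083+pull
    q=box2w(p,[[l*np.sin(t),0,.03+l*np.cos(t)]])[0]; return q-[0,0,.002]
def Rt():
    t=np.load("pose.npy")[2]; x=np.array([np.cos(t),np.sin(t),0]); y=np.array([0,0,-1.]); return R.from_matrix(np.c_[x,y,np.cross(x,y)])
def units(P):
    st=ctrl.state(); r=R.from_rotvec(st["orientation"])
    return np.r_[r.inv().apply(P-st["position"])/.03, np.degrees((r.inv()*Rt()).as_rotvec())/5].round(2)
E
python3 -c "
from h import *
print(bat(.05,0),units(bat(.05,0)+[0,0,.1]))"
```

```text
[0.49234191 0.15290738 0.10186441] [ 1.448e+01  1.250e+00 -1.074e+01  1.000e-02  7.000e-01 -0.000e+00]
```

Emit:
play_rows:
  moves: "2 0 -1 0 0.7 0 60;3.2 0.2 -1.8 0 0.7 0 60;4.3 0.3 -2.6 0 0.7 0 60;5.4 0.4 -3.6 0 0.7 0 60;6.5 0.5 -4.5 0 0.7 0 60;7.6 0.6 -5.4 0 0.7 0 60;8.7 0.8 -6.3 0 0.7 0 60;9.8 0.9 -7.2 0 0.7 0 60;10.9 1 -8.1 0 0.7 0 60;12 1.1 -8.9 0 0.7 0 60;13 1.2 -9.7 0 0.7 0 60;13.5 1.25 -10 0 0.7 0 60"
  grip_force: 30

```text
time_s: 1.3
position: [0.4664, 0.1853, 0.2027]
orientation: [-1.556, 0.258, -0.259]
ft_force: [0.6, 0.5, 0.5]
finger_gap: 0.06
```

```bash
python3 -c "
from h import *
print(ctrl.state()['position'],units(bat(.05,0)+[0,0,.06]),units(bat(.05,0)))"
```

```text
[0.46637692 0.18532614 0.20268456] [ 1.17  1.36 -0.74  0.   -0.    0.01] [ 1.17  3.36 -0.74  0.   -0.    0.01]
```

Emit:
play_rows:
  moves: "0.6 0.6 -0.4 0 0 0 60;1.17 1.3 -0.74 0 0 0 60;1.17 1.4 -0.74 0 0 0 60;1.17 1.4 -0.74 0 0 0 60;1.17 1.4 -0.74 0 0 0 60"

```text
time_s: 1.72
position: [0.4921, 0.1535, 0.1611]
orientation: [-1.555, 0.258, -0.258]
ft_force: [0.1, 0.4, -0.4]
finger_gap: 0.0598
```

```bash
python3 -c "
from h import *
print(ctrl.state()['position'],units(bat(.05,0)))
import cv2
for n in('top','side'):
    s=ctrl.snapshot(n); x,y=(180,120) if n=='top' else (190,150)
    im=np.ascontiguousarray(s['color'][:,:,::-1][y:y+130,x:x+150] if n=='top' else s['color'][:,:,::-1][y:y+190,x:x+190]); cv2.imwrite('pics/pre_%s.png'%n,cv2.resize(cv2.convertScaleAbs(im,alpha=1.6 if n=='top' else 1),None,fx=3,fy=3,interpolation=cv2.INTER_CUBIC))
"
```

```text
[0.49212221 0.15349333 0.16114132] [ 0.01  1.98 -0.02 -0.    0.    0.  ]
```

View pics/pre_side.png

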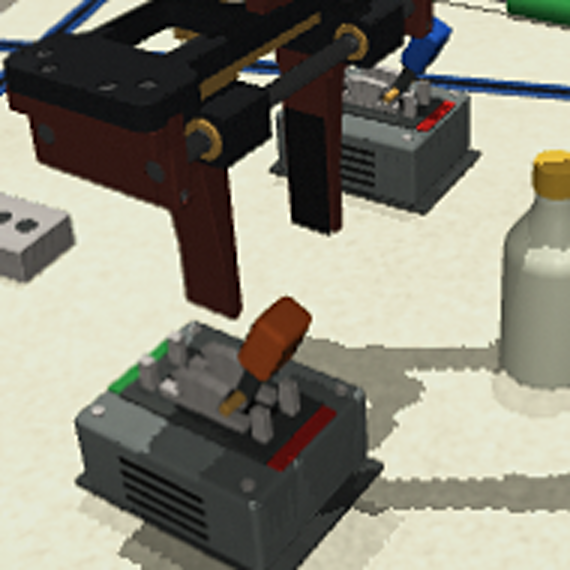

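The open jaws straddle the orange grip at about (275,335) in the crop, with the bottle well clear. Next I descend and close.

Emit:
play_rows:
  moves: "0 0.7 0 0 0 0 60;0 1.4 0 0 0 0 60;0 1.97 -0.02 0 0 0 60;0 1.97 -0.02 0 0 0 60;0 1.97 -0.02 0 0 0 22;0 1.97 -0.02 0 0 0 20;0 1.97 -0.02 0 0 0 20;0 1.97 -0.02 0 0 0 20;0 1.97 -0.02 0 0 0 20;0 1.97 -0.02 0 0 0 20;0 1.97 -0.02 0 0 0 20;0 1.97 -0.02 0 0 0 20"
  grip_force: 35

```text
time_s: 2.82
position: [0.4925, 0.1531, 0.1039]
orientation: [-1.555, 0.255, -0.26]
ft_force: [-2.7, -2.7, 5.5]
finger_gap: 0.0237
```

```bash
python3 -c "
from h import *
s=ctrl.state();print(s['position'],bat(.05,0),s['ft_force'],s['finger_gap'])
for sw,pl in [(.05,0),(.05,.006),(.05,.0115),(.15,.0115),(.3,.0115),(.45,.0115),(.6,.0115),(.75,.0115),(.9,.0115),(1.02,.0115),(1.01,.004)]: print(sw,pl,units(bat(sw,pl))[:3])
"
```

```text
[0.4924895  0.153103   0.10393848] [0.49234191 0.15290738 0.10186441] [-2.71735975 -2.73209101  5.45945977] 0.023653141045371178
0.05 0 [-0.    0.07 -0.01]
0.05 0.006 [-0.09 -0.11 -0.01]
0.05 0.0115 [-0.18 -0.27 -0.01]
0.15 0.0115 [ 0.11 -0.4  -0.01]
0.3 0.0115 [ 0.56 -0.54 -0.01]
0.45 0.0115 [ 1.03 -0.61 -0.01]
0.6 0.0115 [ 1.5  -0.61 -0.01]
0.75 0.0115 [ 1.97 -0.53 -0.01]
0.9 0.0115 [ 2.42 -0.39 -0.01]
1.02 0.0115 [ 2.76 -0.23 -0.01]
1.01 0.004 [ 2.61 -0.02 -0.01]
```

Emit:
play_rows:
  moves: "-0.06 -0.1 0 0 0 0 20;-0.12 -0.22 0 0 0 0 20;-0.18 -0.34 0 0 0 0 20;-0.18 -0.34 0 0 0 0 20;-0.18 -0.34 0 0 0 0 20"

```text
time_s: 3.23
position: [0.4875, 0.1547, 0.1138]
orientation: [-1.555, 0.255, -0.26]
ft_force: [5.1, -2.0, -5.2]
finger_gap: 0.024
```

```bash
python3 -c "
from h import *
s=ctrl.state();print(s['position'],bat(.05,0),bat(.05,.011),s['ft_force'],s['finger_gap'])
import cv2
n='side'
s=ctrl.snapshot(n); x,y=(225,220)
im=np.ascontiguousarray(s['color'][:,:,::-1][y:y+110,x:x+110]); cv2.imwrite('pics/pull.png',cv2.resize(im,None,fx=5,fy=5,interpolation=cv2.INTER_CUBIC))
"
```

```text
[0.48752981 0.15471374 0.11375398] [0.49234191 0.15290738 0.10186441] [0.48759367 0.15452747 0.11165367] [ 5.06573365 -1.98052689 -5.23469719] 0.0239819755955394
```

View pics/pull.png

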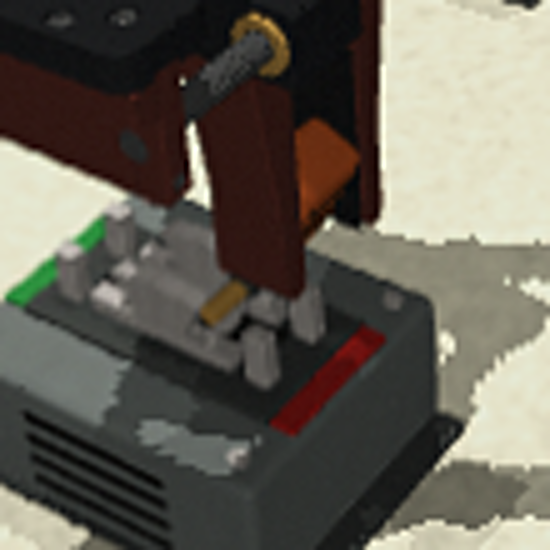

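```bash
python3 -c "
from h import *
pl=.0137
for sw in (.05,.1,.2,.3,.4,.5,.6,.7,.8,.9,.97,1.03): print(sw,pl,units(bat(sw,pl))[:3])
"
```

```text
0.05 0.0137 [-0.04 -0.01 -0.01]
0.1 0.0137 [ 0.11 -0.08 -0.01]
0.2 0.0137 [ 0.41 -0.2  -0.01]
0.3 0.0137 [ 0.72 -0.29 -0.01]
0.4 0.0137 [ 1.04 -0.34 -0.01]
0.5 0.0137 [ 1.36 -0.36 -0.01]
0.6 0.0137 [ 1.68 -0.35 -0.01]
0.7 0.0137 [ 2.   -0.31 -0.01]
0.8 0.0137 [ 2.31 -0.24 -0.01]
0.9 0.0137 [ 2.62 -0.13 -0.01]
0.97 0.0137 [ 2.82 -0.04 -0.01]
1.03 0.0137 [ 3.    0.05 -0.01]
```

Emit:
play_rows:
  moves: "0.1 -0.08 0 0 0 0 20;0.25 -0.14 0 0 0 0 20;0.41 -0.2 0 0 0 0 20;0.56 -0.25 0 0 0 0 20;0.72 -0.29 0 0 0 0 20;0.88 -0.32 0 0 0 0 20;1.04 -0.34 0 0 0 0 20;1.2 -0.36 0 0 0 0 20;1.36 -0.36 0 0 0 0 20;1.36 -0.36 0 0 0 0 20;1.36 -0.36 0 0 0 0 20"

```text
time_s: 4.2
position: [0.5268, 0.1412, 0.1248]
orientation: [-1.556, 0.254, -0.261]
ft_force: [-2.9, 0.1, -6.5]
finger_gap: 0.0239
```

```bash
python3 -c "
from h import *
s=ctrl.state();print(s['position'],bat(.5,.0137),s['ft_force'],s['ft_torque'],s['finger_gap'])
pl=.0137
for sw in (.5,.6,.7,.8,.9,.97,1.01,1.03): print(sw,pl,units(bat(sw,pl)))
import cv2
n='side'
s=ctrl.snapshot(n); x,y=(205,220)
im=np.ascontiguousarray(s['color'][:,:,::-1][y:y+110,x:x+120]); cv2.imwrite('pics/mid.png',cv2.resize(im,None,fx=5,fy=5,interpolation=cv2.INTER_CUBIC))
"
```

```text
[0.52675567 0.14116761 0.12483363] [0.52600995 0.14141995 0.12467308] [-2.91387512  0.08940941 -6.5130212 ] [-0.007626    0.75759107  0.01863493] 0.02388083134940658
0.5 0.0137 [-0.03  0.01 -0.   -0.    0.    0.05]
0.6 0.0137 [ 0.3   0.02 -0.   -0.    0.    0.05]
0.7 0.0137 [ 0.62  0.06 -0.   -0.    0.    0.05]
0.8 0.0137 [ 0.93  0.13 -0.   -0.    0.    0.05]
0.9 0.0137 [ 1.23  0.24 -0.   -0.    0.    0.05]
0.97 0.0137 [ 1.44  0.33 -0.   -0.    0.    0.05]
1.01 0.0137 [ 1.55  0.39 -0.   -0.    0.    0.05]
1.03 0.0137 [ 1.61  0.42 -0.   -0.    0.    0.05]
```

View pics/mid.png

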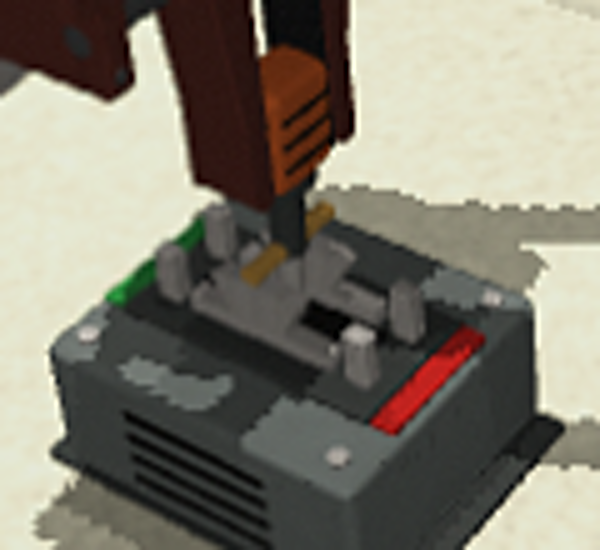

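The bat is upright, its grip at about (295,120) in the crop and still held. The spring pulls about 6.5 N, so the pull is close to 11 mm. I'll swing it the rest of the way.

Emit:
play_rows:
  moves: "0.15 0.01 0 0 0 0 20;0.3 0.02 0 0 0 0 20;0.46 0.04 0 0 0 0 20;0.62 0.06 0 0 0 0 20;0.78 0.09 0 0 0 0 20;0.93 0.13 0 0 0 0 20;1.08 0.18 0 0 0 0 20;1.23 0.24 0 0 0 0 20;1.35 0.29 0 0 0 0 20;1.46 0.34 0 0 0 0 20;1.55 0.38 0 0 0 0 20;1.55 0.38 0 0 0 0 20"

```text
time_s: 5.25
position: [0.5709, 0.1262, 0.1144]
orientation: [-1.555, 0.254, -0.261]
ft_force: [-6.3, 0.3, -3.5]
finger_gap: 0.0236
```

```bash
python3 -c "
from h import *
s=ctrl.state();print(s['position'],bat(1.01,.0137),s['ft_force'],s['ft_torque'],s['finger_gap'])
for sw,pl in ((1.0,.0137),(1.0,.010),(1,.006),(1,.003)): print(sw,pl,units(bat(sw,pl)))
import cv2
n='side'
s=ctrl.snapshot(n); x,y=(205,220)
im=np.ascontiguousarray(s['color'][:,:,::-1][y:y+110,x:x+120]); cv2.imwrite('pics/end.png',cv2.resize(im,None,fx=5,fy=5,interpolation=cv2.INTER_CUBIC))
"
```

```text
[0.57085534 0.12622808 0.11437773] [0.57095005 0.12608652 0.11348481] [-6.28726747  0.28150329 -3.52604042] [ 0.05386681  1.21883163 -0.02217824] 0.02358472775373547
1.0 0.0137 [-0.02  0.01 -0.   -0.01  0.01  0.06]
1.0 0.01 [-0.08  0.12 -0.   -0.01  0.01  0.06]
1 0.006 [-0.14  0.24 -0.   -0.01  0.01  0.06]
1 0.003 [-0.19  0.33 -0.   -0.01  0.01  0.06]
```

View pics/end.png

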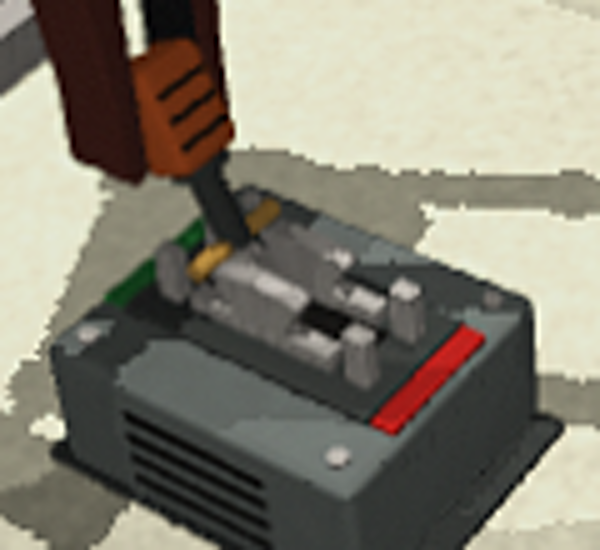

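Emit:
play_rows:
  moves: "0.03 0.03 0 0 0 0 20;0 0.1 0 0 0 0 20;-0.05 0.18 0 0 0 0 20;-0.09 0.25 0 0 0 0 20;-0.11 0.3 0 0 0 0 20;-0.11 0.3 0 0 0 0 20"

```text
time_s: 5.8
position: [0.57, 0.1266, 0.1083]
orientation: [-1.555, 0.248, -0.268]
ft_force: [2.8, -4.6, 5.4]
finger_gap: 0.0237
```

```bash
python3 -c "
from h import *
s=ctrl.state();print(s['position'],bat(1.01,.0137),s['ft_force'],s['ft_torque'],s['finger_gap'])
import cv2
n='side'
s=ctrl.snapshot(n); x,y=(205,220)
im=np.ascontiguousarray(s['color'][:,:,::-1][y:y+110,x:x+120]); cv2.imwrite('pics/end2.png',cv2.resize(im,None,fx=5,fy=5,interpolation=cv2.INTER_CUBIC))
"
```

```text
[0.57001814 0.12661149 0.10831151] [0.57095005 0.12608652 0.11348481] [ 2.77019124 -4.5668398   5.36276664] [-0.86106499 -0.14249143  0.04293859] 0.023694717707811397
```

View pics/end2.png

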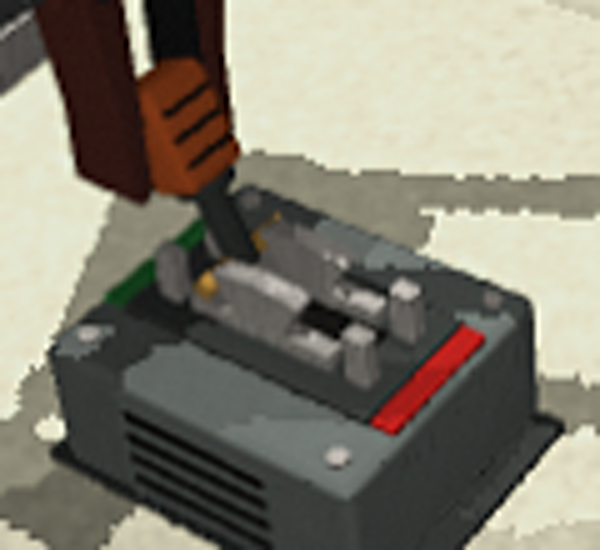

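The gold cross-pin has dropped behind the hump on the green side. Now I open the jaws.

Emit:
play_rows:
  moves: "0 0 0 0 0 0 26;0 0 0 0 0 0 35;0 0 0 0 0 0 50;0 0 0 0 0 0 60;0 0 0 0 0 0 60;0 -0.6 0 0 0 0 60;0 -1.2 0 0 0 0 60;0 -2 0 0 0 0 60;0 -3 0 0 0 0 60;0 -4 0 0 0 0 60;0 -4 0 0 0 0 60"

```text
time_s: 6.77
position: [0.5702, 0.1273, 0.2357]
orientation: [-1.551, 0.24, -0.275]
ft_force: [1.9, -0.1, 0.9]
finger_gap: 0.0603
```

```bash
python3 - <<'E'
from h import *
import cv2
p=np.load("pose.npy");st=ctrl.state();print(st['position'],st['ft_force'])
def corners(sw,pull):
    t=sw-np.pi/6; a=np.array([np.sin(t),0,np.cos(t)]); b=np.array([np.cos(t),0,-np.sin(t)]); o=np.array([0,0,.03])
    f=lambda k:[o+a*(.083+pull+k*.017)+b*i*.009+np.array([0,j*.012,0]) for i,j in((-1,-1),(-1,1),(1,1),(1,-1))]
    return f(1),f(-1)
s=ctrl.snapshot("side"); x0,y0,w,h=210,225,80,80; f=5
tiles=[]
for sw,pl in((None,0),(1.0,0)):
    im=cv2.resize(np.ascontiguousarray(s["color"][:,:,::-1][y0:y0+h,x0:x0+w]),None,fx=f,fy=f,interpolation=cv2.INTER_CUBIC)
    if sw:
        for q,c in zip(corners(sw,pl),((255,255,0),(0,255,0))):
            cv2.polylines(im,[((proj(s,box2w(p,q))-[x0,y0]+.5)*f).astype(np.int32)],True,c,1)
    tiles.append(im)
cv2.imwrite("pics/fin.png",np.hstack(tiles)); cv2.imwrite("pics/full.png",s["color"][:,:,::-1])
cv2.imwrite("pics/fulltop.png",cv2.convertScaleAbs(ctrl.snapshot("top")["color"][:,:,::-1],alpha=2))
E
```

```text
[0.57015804 0.12729806 0.23573535] [ 1.86704853 -0.11107754  0.9472329 ]
```

View pics/fin.png

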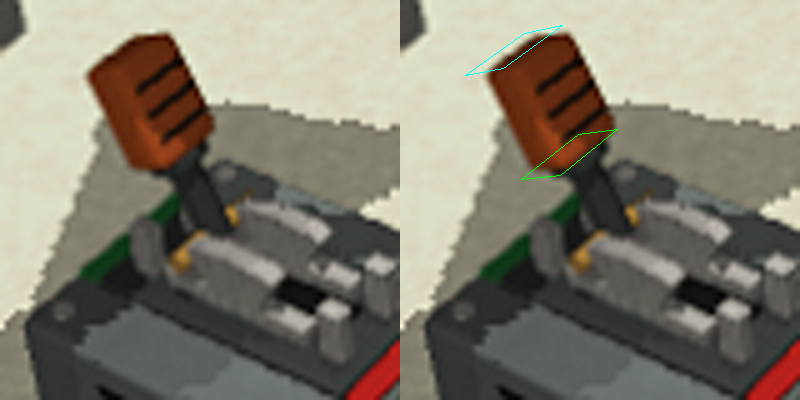

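View pics/full.png

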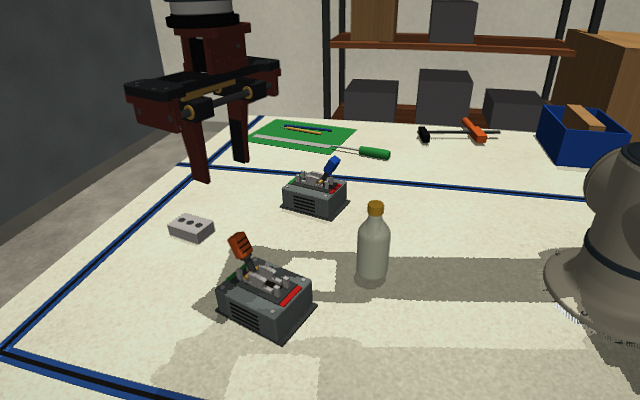

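View pics/fulltop.png

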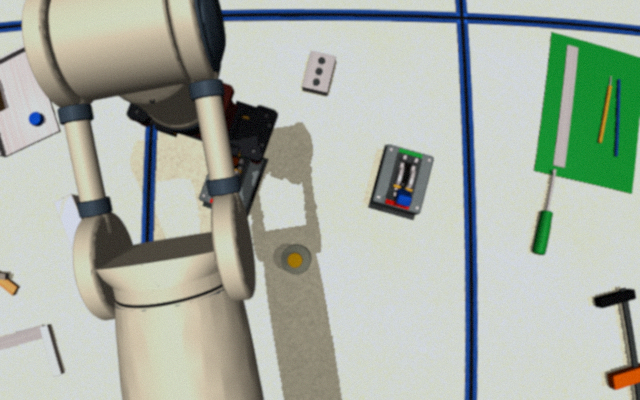

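The overlay for seated at 1.0 rad nearly matches. I'll fit swing and pull to the grip's silhouette to rule out a bat resting on the ridge.

```bash
cat > fit.py <<'E'
from h import *
import cv2,itertools
p=np.load("pose.npy")
def fit(col,s):
    hsv=cv2.cvtColor(col,cv2.COLOR_RGB2HSV)
    m=((hsv[...,0]>3)&(hsv[...,0]<14)&(hsv[...,1]>170)&(hsv[...,2]>50)).astype(np.uint8)
    z=np.zeros_like(m); z[225:300,215:305]=1; m&=z
    F=8; x0,y0=215,225; M=cv2.resize(m[y0:300,x0:305],None,fx=F,fy=F,interpolation=cv2.INTER_LINEAR)
    best=[]
    for sw in np.arange(-.05,1.1,.0125):
      for pl in np.arange(-.004,.013,.001):
        t=sw-np.pi/6; a=np.array([np.sin(t),0,np.cos(t)]); b=np.array([np.cos(t),0,-np.sin(t)])
        q=[]
        e=.004 # rounded: chamfer vertices
        for i,j,k in itertools.product((-1,1),repeat=3):
            for di,dj,dk in((e,0,0),(0,e,0),(0,0,e)):
                pass
            for d in((e,e/3.4,e/3.4),(e/3.4,e,e/3.4),(e/3.4,e/3.4,e)):
                q.append(np.array([0,0,.03])+a*(.083+pl+k*(.017-d[0]))+b*i*(.009-d[1])+np.array([0,j*(.012-d[2]),0]))
        u=((proj(s,box2w(p,q))-[x0,y0]+.5)*F).astype(np.int32)
        Z=np.zeros_like(M); cv2.fillConvexPoly(Z,cv2.convexHull(u),1)
        best.append(((Z&M).sum()/(Z|M).sum(),sw,pl))
    best.sort(reverse=True); return [tuple(round(float(v),4) for v in x) for x in best[:4]]
s=ctrl.snapshot("side")
print("now",fit(s["color"],s))
print("start",fit(np.ascontiguousarray(cv2.imread("pics/side0.png")[:,:,::-1]),s))
E
python3 fit.py
```

```text
now [(0.801, 0.95, 0.0), (0.7996, 0.9375, 0.0), (0.7985, 0.9625, 0.0), (0.7958, 0.9625, -0.001)]
start [(0.871, 0.0625, 0.0), (0.8637, 0.0625, -0.001), (0.8612, 0.0625, 0.001), (0.8466, 0.0625, 0.002)]
```

```bash
sed -i 's/m&=z/m\&=z; m=cv2.morphologyEx(m,cv2.MORPH_CLOSE,np.ones((5,5),np.uint8))/' fit.py; sed -i 's/hsv\[...,2\]>50/hsv[...,2]>35/' fit.py; python3 fit.py; python3 -c "
from h import *
print(units(bat(.95,0)+[0,0,.06]))"
```

```text
now [(0.8869, 0.95, 0.0), (0.8864, 0.9375, 0.0), (0.883, 0.9625, -0.001), (0.8826, 0.9625, 0.0)]
start [(0.9086, 0.0625, 0.0), (0.902, 0.0625, -0.001), (0.8974, 0.0625, 0.001), (0.8803, 0.0625, 0.002)]
[-0.29  2.1   0.   -0.02 -0.    0.12]
```

The bat is seated (fitted pull 0 mm), but at about 0.95 rad it sits at the ridge end of its play. I'll grip it lightly again and ease it towards the stop so it rests well inside the lock.

Emit:
play_rows:
  moves: "-0.15 0.8 0 0 0 0.12 60;-0.29 1.6 0 0 0 0.12 60;-0.29 2.1 0 0 0 0.12 60;-0.29 2.1 0 0 0 0.12 60;-0.29 2.1 0 0 0 0.12 60"
  grip_force: 10

```text
time_s: 7.38
position: [0.5594, 0.1294, 0.1611]
orientation: [-1.555, 0.262, -0.255]
ft_force: [-0.2, -0.1, -0.1]
finger_gap: 0.06
```

```bash
python3 -c "
from h import *
print(units(bat(.95,0)),units(bat(1.03,0)),ctrl.state()['ft_force'])"; python3 fit.py
```

```text
[ 0.04  1.92  0.02  0.01 -0.   -0.05] [ 0.24  2.02  0.02  0.01 -0.   -0.05] [-0.23543182 -0.06461529 -0.06519441]
now [(0.8859, 0.95, 0.0), (0.8858, 0.9375, 0.0), (0.8824, 0.9625, -0.001), (0.8815, 0.95, -0.001)]
start [(0.9086, 0.0625, 0.0), (0.902, 0.0625, -0.001), (0.8974, 0.0625, 0.001), (0.8803, 0.0625, 0.002)]
```

Emit:
play_rows:
  moves: "0.04 0.7 0.02 0 0 0 60;0.04 1.4 0.02 0 0 0 60;0.04 1.88 0.02 0 0 0 60;0.04 1.88 0.02 0 0 0 40;0.04 1.88 0.02 0 0 0 22;0.04 1.88 0.02 0 0 0 22;0.04 1.88 0.02 0 0 0 22;0.04 1.88 0.02 0 0 0 22;0.1 1.92 0.02 0 0 0 22;0.17 1.95 0.02 0 0 0 22;0.22 1.98 0.02 0 0 0 22;0.22 1.98 0.02 0 0 0 22"
  grip_force: 10

```text
time_s: 8.43
position: [0.5676, 0.1273, 0.1045]
orientation: [-1.555, 0.258, -0.259]
ft_force: [1.3, -2.6, 3.4]
finger_gap: 0.0238
```

Emit:
play_rows:
  moves: "0 0 0 0 0 0 30;0 0 0 0 0 0 45;0 0 0 0 0 0 60;0 0 0 0 0 0 60;0 0 0 0 0 0 60;0 -0.8 0 0 0 0 60;0 -1.6 0 0 0 0 60;0 -2.4 0 0 0 0 60;0 -3.4 0 0 0 0 60;0 -4 0 0 0 0 60;0 -4 0 0 0 0 60"

```text
time_s: 9.35
position: [0.5688, 0.1277, 0.23]
orientation: [-1.552, 0.251, -0.265]
ft_force: [1.0, -0.4, 0.0]
finger_gap: 0.0599
```

```bash
python3 fit.py; python3 - <<'E'
from h import *
import cv2
s=ctrl.snapshot("side")["color"][:,:,::-1]; cv2.imwrite("pics/last.png",np.hstack([cv2.resize(s[220:340,205:325],(400,400)),cv2.resize(s[140:300,270:430],(400,400))]))
E
```

```text
now [(0.9007, 1.025, 0.0), (0.9004, 1.0125, 0.0), (0.895, 1.025, -0.001), (0.8941, 1.0, 0.0)]
start [(0.9086, 0.0625, 0.0), (0.902, 0.0625, -0.001), (0.8974, 0.0625, 0.001), (0.8803, 0.0625, 0.002)]
```

View pics/last.png

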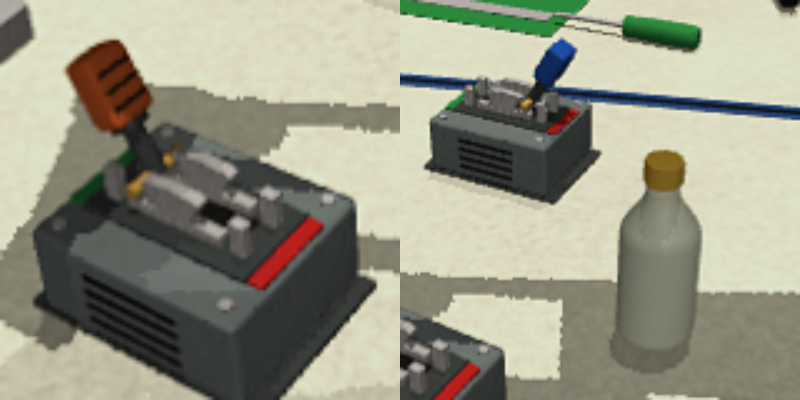

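The orange bat leans to the green side, with its pin in the lock. The fit gives a swing of about 1.02 rad and a pull of 0. The blue bat still leans to red, and the bottle is upright where it was.

```bash
python3 -c "
from workcell import ctrl
print(ctrl.hand_in())"
```

```text
the job is handed in; nothing more can be done
None
```

The orange bat is switched on and seated in its green-side lock, and the job was handed in at about 9.5 s on the robot's clock.

**What I did:** I found the box from both cameras and pinched the grip across its 24 mm faces. I pulled it out about 11 mm, where the spring read about 7 N. I then swung it over to green, eased it most of the way in and let go.

**What I corrected:** after release it was seated (pull 0) but sat at about 0.95 rad, the edge of the lock's play. I regripped it lightly, eased it about 5 mm further towards the stop and let go again.

**Last checks:**
- **Orange bat:** the side-camera fit gives a swing of about 1.02 rad and a pull of 0 mm. That fit is good to roughly 0.03 rad and 1 mm. The top camera could not confirm it because the arm was in the way.
- **Blue bat:** it still leans to the red side.
- **Glue bottle:** it is upright and has not visibly moved.
- **Gripper:** it is about 0.1 m clear of the bat, with contact forces near zero.

The wrist force showed up to about 5 N upward while the jaws were closed on the seated grip, and I did not find the cause. The highest reading I saw was about 8 N, far below the limits.

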